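# Slide a glued-board coupon under the spring clip of its jig

### The job

Set the glued board coupon that lies in the jig's channel under the spring clip: with one fingertip press the clip's long bar down and hold it there, and with the other fingertip push the coupon along the channel beneath the raised clip foot until it is fully home against the end stop. Only then let the bar up so that the foot clamps the coupon, and leave everything untouched. Do not grip or lift the coupon, and leave the other things on the bench where they are.

Things in the scene. Friction and masses are not known exactly. Their poses are not given: they have to be found in the camera images.
- jig: Low plywood jig fixed to the bench. Origin: on the bench under the base, which spans x -115 to +90 and y -68 to +68 mm about it. x: the push direction, along the channel to the end stop, roughly away from the robot; y left, z up. Channel on the right half, clip pivot (9 mm rod along x at y +8, z 36 mm, in two lugs 42 mm tall at x -98 and +79 mm) and press bar on the left half.
- stop_foot (a point): Where the channel's centre line (jig y = -32 mm) meets the end stop, on the bed: jig (+75, -32, 16) mm. The bed's top is 16 mm over the bench. Two aluminium rails, inner faces 52 mm apart (jig y = -58 and -6 mm), tops 6 mm over the bed, line the channel from jig x = -80 mm to the stop. The end stop's top is 10 mm over the bed.
- clip (a joint): Rocking spring clip on the pivot rod, rad: 0 at rest (shut), grows as the bar is pressed, 0.30 fully down (firm limit); about 0.2 when the foot rests on a coupon. It springs back when let go. Pressing at the middle of the bar takes about 2 N to start and 6 N fully down (9 N near its inner edge); 20 N does no harm.
- bar_near (a point): Near end of the press bar, middle of its top surface (jig x -102, y +44 mm; moves with the clip). The clip's long steel bar, the part to press: a strip parallel to the channel, jig x -102 to +32 mm, jig y +27 to +61 mm with a 2 mm ridge along its outer edge. It rocks with the clip, sloping up outward by 0.2 rad at rest, down by 0.1 rad when fully down. A fingertip can slide along it while pressing.
- bar_mid (a point): Centre of the press bar's top surface (jig x -35, y +44 mm; moves with the clip): 31 mm over the bench at rest, 20 mm fully down, which is 4 mm over the channel bed and 6 mm under the coupon's top. So two fingertips side by side across the jig, about 60 mm apart, can move along x together: one on the bar, one between the rails behind the coupon.
- foot_tip (a point): Underside centre of the clip's foot. The clip's steel arm over the channel with a foot 5 mm thick and 28 mm long on the channel's centre line, jig x +40 to +68 mm; arm top 40 mm over the bench at rest. At rest the foot hangs 2 mm over the bed and blocks a coupon; with the bar fully down it is about 14 mm over the bed.
- coupon: The coupon to push: flat laminated brown board piece 60 x 50 x 10 mm (x, y, z), about 30 g, on the channel bed between the rails (1 mm play each side), short of the clip foot, x axis along the jig's. Origin: centre of its underside; its near edge, to be pushed, is at x = -30 mm. Fully home its origin is at jig x = +45, y = -32, z = 16 mm.
- spare: A second coupon, the same shape, lying on the bench outside the jig; to be left alone. Origin: centre of its underside.
- thread_reel: Upright reel of brown thread, 36 mm across, 45 mm tall; to be left alone. Origin: centre of its underside.
- needle_tin: Flat round tin, 46 mm across, 21 mm tall; to be left alone. Origin: centre of its underside.
- beeswax: Small block of beeswax, 31 x 45 x 19 mm; to be left alone. Origin: centre of its underside.
- eraser: Eraser in a blue sleeve, 21 x 42 x 13 mm; to be left alone. Origin: centre of its underside.
Things that resemble listed ones, but are neither listed nor needed, are in the scene too. Leave any black, red or white look-alike of the coupon alone.

How it is judged:
On the way, in this order (a step that is already met when the one before it is completed fails the run):
1. a finger holds the clip's bar down while the coupon is still short of the clip foot (value of joint clip above 0.21 rad and contact force between the fingers and clip above 0.5 N and x of coupon in the frame of jig below 0.014 m), for 0.2 s.
2. the coupon is home against the end stop while a finger still holds the bar down (value of joint clip above 0.21 rad and contact force between the fingers and clip above 0.5 N and x of coupon in the frame of jig above 0.042 m), for 0.1 s.
At the end, for the whole second after the job is handed in: The coupon lies flat and straight in the channel within 3 mm of the end stop, at rest, with the released clip's foot clamping it (over 1 N) (x of coupon in the frame of jig between 0.042 and 0.048 m and y of coupon in the frame of jig between -0.035 and -0.029 m and z of coupon in the frame of jig below 0.019 m and angle between the x axis of coupon and the x axis of jig, either way round below 0.08 rad and angle between coupon's own z axis and vertical below 0.08 rad and value of joint clip between 0.15 and 0.25 rad and contact force between clip and coupon above 1 N and linear speed of coupon below 0.01 m/s); the robot touches nothing.
It fails at once if the coupon is lifted more than 6 mm off the bed, or tipped (z of coupon in the frame of jig above 0.022 m or angle between coupon's own z axis and vertical above 0.25 rad).
It fails at once if another loose thing is moved by more than 15 mm (distance of any of thread_reel, needle_tin, beeswax, eraser, spare from where it was at the start of the episode above 0.015 m).
It also fails if it takes over 38 s, if anything falls off the work surface, if the arm or the gripper's body presses on something with over 40 N, if the wrist force passes 120 N, or if a joint passes its speed limit or range.

### The arm

A 6-joint arm with a two-finger parallel gripper is mounted at the origin on a cart in front of the work surface, level with it; the furniture and walls round the work are solid. World frame = base frame: x ahead of the robot, y to its left, z up, the work surface at z = 0. Lengths are in m, angles in rad, forces in N, time in s.
With the tool pointing down it reaches from about 0.325 to 0.925 m from the base axis. Payload 3.1 kg.
Tool frame: the origin (TCP) lies between the finger pads; the fingertips stand env.nose_length ahead of it and the grasp point (between the pads) lies 11 mm behind it (env.nose_length is the distance from the TCP to the fingertips, in m); z points along the fingers, y is the line along which they close (so a half turn about z gives the same grasp; the last joint's range is limited). The gripper opens to 85 mm and grips with 20 to 120 N. Pads are 22 mm wide; open, the fingers measure 114 mm over their backs; the gripper's body (76 mm by 85 mm) begins 54 mm behind the grasp point. The pads swing forward as they close: fully open they stand 13 mm farther back than shut.
Start: joints at [-1.4, 0.217, 1.613, -0, 1.311, -0.112], TCP at [0.174, -0.6, 0.239] pointing down, gripper open.
Joint ranges: [-2.75, 2.75], [-0.78, 2.1], [0.31, 2.55], [-1.13, 4.27], [0.13, 2.63], [-2.58, 2.58]. Speed limits (rad/s): [2.79, 2.79, 3.14, 3.14, 3.14, 3.14].

### API

Orientations are given as a unit quaternion [w, x, y, z].
In Python, from station import state, optics, workorder, env gives the robot as it stands. The module is installed in compiled form; this text tells all that it offers.
- The arm moves only by the tool step_arm, never from a script. Its argument "series" is one flat list of numbers, 5 for each row, row after row: the opening, from 0 (shut) to 1 (fully open), then the shift along the tool's x, y, z each as a share of 0.12 m, from -1 to 1, then the turn about the tool's z as a share of 360 degrees, from -1 to 1. A call has 1 to 12 rows; each row is the pose to reach, as a shift and turn from the pose commanded when the call began, along the tool's axes at that moment, turning the shorter way round; what a row does not reach only later rows make up. A row lasts 1/10 s, in which the tool goes at most 50 mm and 8.59 degrees, less where a joint would pass 70% of its speed; a pose out of reach is approached as far as the arm can. A call with a number of a shift or a turn outside -1 to 1 is refused whole. A call with a gripper value outside its range is refused whole. The fingers move at their own pace and stop on an object; "force" is the grip in N (left out, the last holds). Time passes only in rows, so rows that repeat a pose let the fingers close. It gives the time, the measured TCP pose, the force, the opening and the grip force at its end, in the units of the state.
- state(): the state, without advancing time (a new reading comes with each control period).
- optics.capture(name): name is "scene" or "top" or "wrist"; returns (picture, depth): 480x640x3 uint8, red, green, blue; 480x640 float32, m along the optical axis (not along the pixel's ray), 0 where there is no reading.
- optics.calibration(name): a dict with "fx", "fy", "cx", "cy" (pixels), "rvec" (rotation vector, rad) and "tvec" (3), from world to camera coordinates, as OpenCV has them; the wrist camera has in their place "mount" (4x4, takes a point from camera to tool coordinates, whose origin is the TCP and whose axes are the flange's). Camera axes: x right, y down, z forward; pixel columns grow to the right and rows downward; lengths in m; the calibration is good to about 2 mm. The wrist camera is an equidistant fisheye: a pixel r from the principal point sees the ray r / f radians off the axis. A picture is of the moment at which its call begins: read the wrist's pose just before it. calibration takes no time and is no camera call.
- workorder.hand_in(): hands the job in; it is judged then, once.
The state is a dict: "time": time; "q": joint angles; "qd": joint speeds; "tau": joint torques, N m; "tcp_pos": TCP position; "eef_rot": TCP orientation; "ft_force": force on the tool from outside, world axes, zero at the start; "wrist_torque": the same for the moment, N m; "width": finger opening in m; "grasp_force": force on a finger pad.
Only numpy, scipy, OpenCV 4.12 (cv2) and the standard library are available. Lean on these libraries where they do the work, as an engineer would, in place of code of your own. Each camera call takes 0.05 s, during which the arm holds its last target. There are 200 camera calls.

## Working session

There is one attempt and no reset: what is moved stays moved. The work goes in short steps, Python scripts to look and compute and a tool call to move; the robot and the scene stay as the last step left them, time stands still between calls to the robot, and variables do not carry over. Pictures are saved under pics/ and viewed, at most 10 in all, crops included, and the job is handed in when it is done.

Besides the shell and the picture viewer there is one more tool, called after ">>>" by a JSON object that holds its "name" and its "arguments". step_arm: Moves the arm, as the interface text tells. Shift numbers are shares of 0.12 m and turn numbers shares of 360 degrees, none past 1 either way. Its arguments: {"type":"object","properties":{"series":{"type":"array"},"force":{"type":"number"}},"required":["series"]}

```bash
mkdir -p pics
python3 - <<'E'
from station import state, optics, env
import cv2, numpy as np
print(state()); print(env.nose_length)
for n in("scene","top"):
    p,d=optics.capture(n); cv2.imwrite(f"pics/{n}0.png",p[:,:,::-1]); np.savez(f"{n}0.npz",p=p,d=d)
    print(optics.calibration(n))
print(optics.calibration("wrist"))
E
```

```text
{'time': 0.0, 'q': array([-1.40019183e+00,  2.17780930e-01,  1.61494516e+00, -4.49516869e-05,
        1.31131329e+00, -1.12212884e-01]), 'qd': array([ 4.79322948e-04, -1.84751789e-03,  1.14084430e-03, -1.05008198e-03,
        7.07847909e-07,  1.73117389e-04]), 'tau': array([-2.21383794e-05, -3.96846771e+01, -3.03852081e+01, -3.75613217e-04,
        9.67735512e-03, -1.18045256e-05]), 'tcp_pos': array([ 0.17427665, -0.59936726,  0.2379459 ]), 'eef_rot': array([-1.22220729e-03,  9.90016883e-01,  1.40943512e-01, -5.74190696e-05]), 'ft_force': array([ 0.1024741 , -0.46323067,  0.44348679]), 'wrist_torque': array([-0.00716081,  0.01039765,  0.00056934]), 'grasp_force': 0.0, 'width': 0.08547135166281068}
0.008
{'fx': 443.6319336518448, 'fy': 443.6319336518448, 'cx': 319.76240796084943, 'cy': 236.89694950186365, 'rvec': array([ 0.95281688, -2.5355768 ,  0.96693249]), 'tvec': array([0.447302  , 0.32328553, 0.78686108])}
{'fx': 552.3006767571593, 'fy': 552.3006767571593, 'cx': 325.1488728811289, 'cy': 244.21278030112674, 'rvec': array([ 2.12211001, -2.13359775,  0.20946778]), 'tvec': array([0.00181712, 0.62398416, 1.17438546])}
{'fx': 371.64829954431775, 'fy': 371.64829954431775, 'cx': 319.47622728648327, 'cy': 244.29462125815158, 'mount': array([[-1.82548172e-03, -9.55752573e-01, -2.94166086e-01,
         7.65542713e-02],
       [ 9.99998160e-01, -1.91804508e-03,  2.61694404e-05,
        -4.22954008e-04],
       [-5.89235324e-04, -2.94165497e-01,  9.55754316e-01,
        -1.34251618e-01],
       [ 0.00000000e+00,  0.00000000e+00,  0.00000000e+00,
         1.00000000e+00]])}
```

View pics/top0.png

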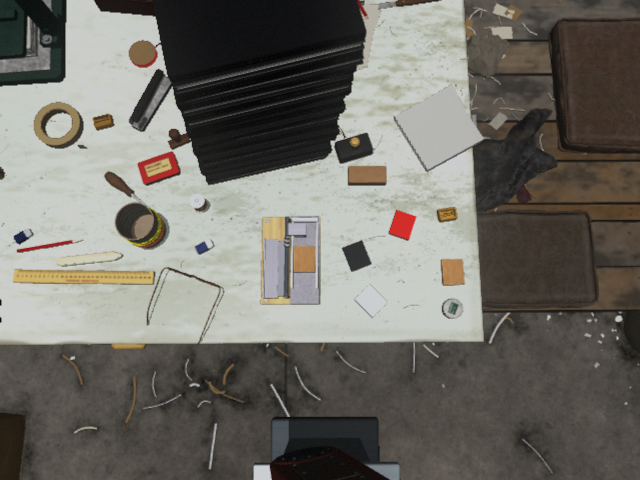

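View pics/scene0.png

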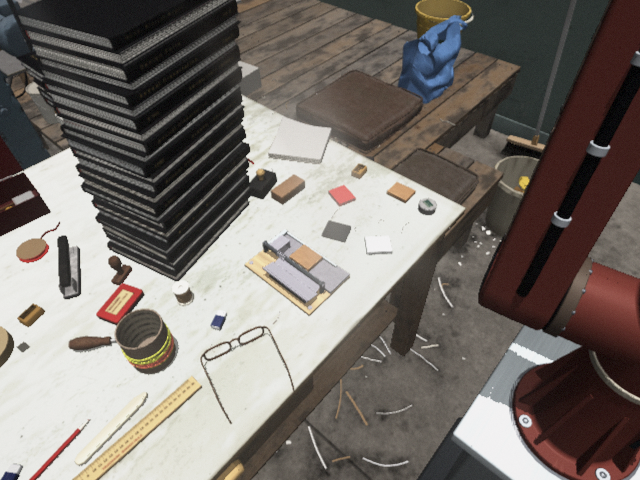

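The top view shows the jig at about (291,260) px. The brown pieces are at (304,259), in the jig's channel; (452,271), loose on the bench on the right, which is the spare; and (367,175), a long block. The one in the channel fits the coupon's description, so I'll confirm it in an enlarged crop.

```bash
cat > h.py <<'E'
import numpy as np, cv2
from scipy.spatial.transform import Rotation as R
from station import state, optics, env
def world(name,px,z):
    c=optics.calibration(name); Rm=cv2.Rodrigues(c["rvec"])[0]; t=c["tvec"]
    px=np.atleast_2d(px).astype(float)
    r=np.c_[(px[:,0]-c["cx"])/c["fx"],(px[:,1]-c["cy"])/c["fy"],np.ones(len(px))]@Rm
    o=-Rm.T@t
    return o+r*((z-o[2])/r[:,2])[:,None]
E
python3 - <<'E'
from h import *
p=np.load("top0.npz")["p"]; d=np.load("top0.npz")["d"]
cv2.imwrite("pics/crop1.png",cv2.resize(p[208:313,245:335,::-1],None,fx=5.7,fy=5.7,interpolation=cv2.INTER_CUBIC))
hsv=cv2.cvtColor(p,cv2.COLOR_RGB2HSV)
print(hsv[259,304],hsv[230,268])
m=((abs(hsv[...,0].astype(int)-hsv[259,304,0])<4)&(abs(hsv[...,1].astype(int)-hsv[259,304,1])<40)).astype(np.uint8)
m[:, :285]=0; m[:,325:]=0; m[:230]=0; m[300:]=0
n,l,s,c=cv2.connectedComponentsWithStats(m); i=1+s[1:,4].argmax()
q=np.argwhere(l==i)[:,::-1].astype(np.float32); r=cv2.minAreaRect(q); print(s[i],c[i],r)
print(world("top",cv2.boxPoints(r),.026), world("top",c[i],.026))
E
```

```text
[ 15 136 171] [ 20 102 205]
[293 246  22  26 534] [303.92322097 258.77715356] ((303.5, 258.5), (25.0, 21.0), 90.0)
[[0.62627403 0.07173839 0.026     ]
 [0.62605472 0.02367303 0.026     ]
 [0.56832172 0.02381759 0.026     ]
 [0.5685593  0.07147589 0.026     ]] [[0.59653525 0.04671516 0.026     ]]
```

View pics/crop1.png

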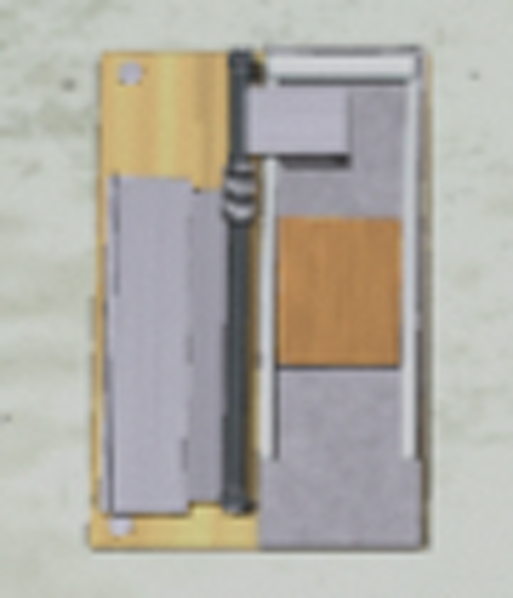

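The crop confirms it: the brown coupon lies between the white rails at (277-400, 217-367) crop px. The foot plate is ahead of it at (297,120), the press bar is at left (110-190, 178-512), and the dark pivot rod is at (238,300).

Run:
```python
from h import *
s=5.7
f=lambda *a:(np.array(a)+.5)/s-.5+[245,208]
print("base corners z16: NL,NR,FR,FL\n",world("top",f((90,548),(428,548),(425,48),(103,52)),.014).round(4))
print("stop top corners near L,R",world("top",f((267,80),(415,80)),.026).round(4))
print("rail inner L near/far, R near/far",world("top",f((277,455),(277,165),(402,455),(402,90)),.022).round(4))
print("coupon corners NL NR FR FL",world("top",f((277,367),(400,367),(400,217),(279,217)),.026).round(4))
print("rod near, far",world("top",f((237,505),(238,60)),.042).round(4))
print("bar outer near/far",world("top",f((110,512),(112,178)),.035).round(4))
d=np.load("top0.npz")["d"];c=optics.calibration("top");Rm=cv2.Rodrigues(c["rvec"])[0]
v,u=np.mgrid[205:316,240:340];z=d[v,u]
P=(np.stack([(u-c["cx"])/c["fx"]*z,(v-c["cy"])/c["fy"]*z,z],-1)-c["tvec"])@Rm
h=P[...,2]
for r in (5,20,40,55,70,90,97): print(205+r,(h[r,10:95:4]*1000).round().astype(int))
from scipy.spatial.transform import Rotation as R
S=state();q=S["eef_rot"];print(R.from_quat(q[[1,2,3,0]]).as_matrix().round(4))
```

```text
base corners z16: NL,NR,FR,FL
 [[0.4958 0.1456 0.014 ]
 [0.4951 0.0113 0.014 ]
 [0.6995 0.0116 0.014 ]
 [0.6983 0.1434 0.014 ]]
stop top corners near L,R [[0.6835 0.0756 0.026 ]
 [0.6833 0.0157 0.026 ]]
rail inner L near/far, R near/far [[0.5316 0.0711 0.022 ]
 [0.6492 0.0716 0.022 ]
 [0.5314 0.0214 0.022 ]
 [0.6801 0.021  0.022 ]]
coupon corners NL NR FR FL [[0.5663 0.071  0.026 ]
 [0.5661 0.0221 0.026 ]
 [0.6268 0.0219 0.026 ]
 [0.6271 0.0705 0.026 ]]
rod near, far [[0.51   0.0856 0.042 ]
 [0.6881 0.0864 0.042 ]]
bar outer near/far [[0.5082 0.1357 0.035 ]
 [0.6415 0.1368 0.035 ]]
210 [-3 -5  2 -3  0 -3 -1 -1 -7  0 -3 -6  1 -4 -2 -3 -2  1 -3 -5 -2  3]
225 [-4  2 -2 -2  7  4  6  6  4 36 35 37 35 38 44 15 10 25 -4 -3 -3 -2]
245 [-9  2 -1  9 33 30 28 24 30 41  7 19 19 19 18 13 10 19  2  2  2  1]
260 [-3 -5 -2  8 29 31 25 26 30 38  9 25 26 23 26 24 26 12 -1  2 -1  0]
275 [ 0 -4 -3  3 35 34 30 28 29 41 10 18 12 12 16 12 16 17 -3 -7 -2 -4]
295 [-1 -3 -1  6 39 28 30 29 27 41 16 15 17 15 17 12 14 13 -1 -4 -2 -3]
302 [ 1  0 -3  6  2  7 10  9  7 10 14 18 18 16 12 14 15 14 -9 -4 -6 -3]
[[ 9.603e-01  2.790e-01 -4.000e-04]
 [ 2.790e-01 -9.603e-01  2.200e-03]
 [ 2.000e-04 -2.200e-03 -1.000e+00]]
```

>>> {"name": "step_arm", "arguments": {"series": [0.72,1,-1,0,0.045,0.72,1,-1,0,0.045,0.72,1,-1,0,0.045,0.72,1,-1,0,0.045,0.72,1,-1,0,0.045]}}

```text
time: 0.6
tcp_pos: [0.2572, -0.4491, 0.2388]
eef_rot: [-0.001, 1.0, 0.002, -0.0]
ft_force: [0.1, -0.6, -0.9]
width: 0.0616
grasp_force: 0.0
```

Run:
```python
from h import *
for n in("top","scene"):
    d=np.load(n+"0.npz")["d"];c=optics.calibration(n);Rm=cv2.Rodrigues(c["rvec"])[0]
    v,u=np.mgrid[0:480,0:640];z=d
    P=(np.stack([(u-c["cx"])/c["fx"]*z,(v-c["cy"])/c["fy"]*z,z],-1)-c["tvec"])@Rm
    P=P[(d>0)]; P=P[(P[:,2]>.06)&(P[:,0]>.45)&(P[:,0]<1.2)&(abs(P[:,1])<.35)]
    for a in np.arange(.05,.8,.1):
        Q=P[(P[:,2]>a)&(P[:,2]<a+.1)]
        if len(Q)>30: print(n,a.round(2),len(Q),np.percentile(Q,[1,99],0).round(3).tolist())
```

```text
top 0.05 1817 [[0.781, -0.042, 0.061], [0.887, 0.344, 0.138]]
top 0.15 2861 [[0.78, -0.027, 0.152], [0.85, 0.261, 0.249]]
top 0.25 3040 [[0.777, -0.038, 0.251], [0.851, 0.252, 0.349]]
top 0.35 4991 [[0.776, -0.047, 0.351], [0.849, 0.237, 0.45]]
top 0.45 16679 [[0.778, -0.054, 0.464], [0.904, 0.244, 0.534]]
scene 0.05 4604 [[0.782, -0.014, 0.063], [0.98, 0.318, 0.144]]
scene 0.15 6708 [[0.781, -0.02, 0.152], [0.981, 0.309, 0.249]]
scene 0.25 7763 [[0.779, -0.03, 0.251], [0.979, 0.296, 0.349]]
scene 0.35 10754 [[0.777, -0.039, 0.351], [0.974, 0.289, 0.449]]
scene 0.45 13522 [[0.775, -0.035, 0.451], [0.98, 0.278, 0.533]]
```

>>> {"name": "step_arm", "arguments": {"series": [0.72,0.6,-1,0,0,0.72,0.6,-1,0,0,0.72,0.6,-1,0,0]}}

```text
time: 0.9
tcp_pos: [0.3286, -0.3313, 0.2394]
eef_rot: [0.0, 1.0, -0.001, 0.0]
ft_force: [1.1, -0.5, 0.0]
width: 0.0617
grasp_force: 0.0
```

>>> {"name": "step_arm", "arguments": {"series": [0.72,0.6,-1,0,0,0.72,0.6,-1,0,0,0.72,0.6,-1,0,0]}}

```text
time: 1.2
tcp_pos: [0.4013, -0.211, 0.2397]
eef_rot: [0.001, 1.0, -0.0, 0.0]
ft_force: [0.1, 0.1, 0.9]
width: 0.0611
grasp_force: 0.0
```

>>> {"name": "step_arm", "arguments": {"series": [0.72,0.6,-1,0,0,0.72,0.6,-1,0,0,0.72,0.6,-1,0,0]}}

```text
time: 1.5
tcp_pos: [0.4739, -0.0908, 0.2397]
eef_rot: [0.001, 1.0, 0.0, 0.001]
ft_force: [0.9, -0.7, 0.3]
width: 0.0614
grasp_force: 0.0
```

>>> {"name": "step_arm", "arguments": {"series": [0.72,0.4,-1,0.2,0,0.72,0.4,-1,0.2,0,0.72,0.4,-1,0.2,0,0.72,0.4,-1,0.2,0]}}

```text
time: 1.9
tcp_pos: [0.5214, 0.0306, 0.2142]
eef_rot: [-0.0, 1.0, 0.002, -0.0]
ft_force: [0.1, -0.4, -0.3]
width: 0.0617
grasp_force: 0.0
```

>>> {"name": "step_arm", "arguments": {"series": [0.72,0.2,-0.45,0.75,0,0.72,0.2,-0.45,0.75,0,0.72,0.2,-0.45,0.75,0,0.72,0.2,-0.45,0.75,0]}}

```text
time: 2.3
tcp_pos: [0.5432, 0.0814, 0.1234]
eef_rot: [0.001, 1.0, 0.0, -0.002]
ft_force: [0.4, -1.5, -0.4]
width: 0.0614
grasp_force: 0.0
```

Run:
```python
from h import *
S=state();p,d=optics.capture("wrist"); cv2.imwrite("pics/w1.png",p[:,:,::-1]); np.savez("w1.npz",p=p,d=d,pos=S["tcp_pos"],q=S["eef_rot"]); print(S["tcp_pos"],S["eef_rot"],S["ft_force"])
```

```text
[0.5432302  0.08141616 0.12337683] [ 5.64940178e-04  9.99997460e-01  1.29465526e-04 -2.17797072e-03] [ 0.41541287 -1.49402055 -0.40023445]
```

View pics/w1.png

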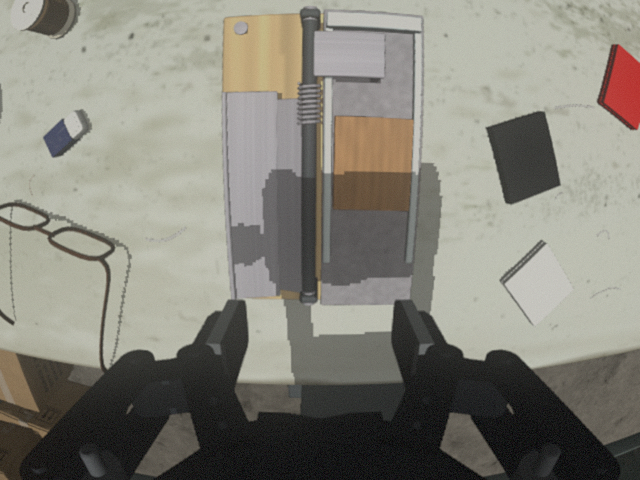

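The wrist view shows the coupon at (334-413, 116-211), the press bar on the left (226-305, 93-298), and the fingertips at about (237,302) and (402,302). I'll refine the jig pose from this.

```bash
cat >> h.py <<'E'
def wrist_world(px,z,pos,q):
    c=optics.calibration("wrist"); px=np.atleast_2d(px).astype(float)
    a=px-[c["cx"],c["cy"]]; r=np.hypot(*a.T); th=r/c["fx"]
    ray=np.c_[a/r[:,None]*np.sin(th)[:,None],np.cos(th)]
    Rw=R.from_quat(q[[1,2,3,0]]).as_matrix(); M=c["mount"]
    o=Rw@M[:3,3]+pos; ray=ray@(Rw@M[:3,:3]).T
    return o+ray*((z-o[2])/ray[:,2])[:,None]
E
python3 - <<'E'
from h import *
W=np.load("w1.npz");g=lambda z,*a:wrist_world(a,z,W["pos"],W["q"]).round(4).tolist()
print("coupon NL NR FL FR",g(.026,(334,209),(411,211),(334,116),(413,117)))
print("stop face",g(.026,(330,28),(420,31)))
print("rail inner: L far,near R far,near",g(.022,(331,80),(330,262),(414,60),(407,262)))
print("base NR FR FL",g(.014,(411,304),(422,10),(224,17)))
print("bar outer near far",g(.035,(231,300),(226,93)))
print("rod",g(.04,(310,300),(310,12)))
tz=W["pos"][2]-.008
print("tips L R inner",g(tz,(246,300),(394,300)),"outer",g(tz,(226,302),(412,302)))
E
```

```text
coupon NL NR FL FR [[0.5714, 0.0728, 0.026], [0.5705, 0.0227, 0.026], [0.63, 0.0731, 0.026], [0.631, 0.0237, 0.026]]
stop face [[0.6865, 0.0755, 0.026], [0.6878, 0.0189, 0.026]]
rail inner: L far,near R far,near [[0.6532, 0.0748, 0.022], [0.5342, 0.075, 0.022], [0.6687, 0.0221, 0.022], [0.5338, 0.022, 0.022]]
base NR FR FL [[0.4974, 0.014, 0.014], [0.7069, 0.0138, 0.014], [0.7013, 0.1448, 0.014]]
bar outer near far [[0.5114, 0.142, 0.035], [0.6455, 0.1378, 0.035]]
rod [[0.5145, 0.0883, 0.04], [0.6928, 0.0874, 0.04]]
tips L R inner [[0.5509, 0.1137, 0.1154], [0.5507, 0.0502, 0.1154]] outer [[0.5497, 0.1228, 0.1154], [0.5496, 0.0421, 0.1154]]
```

>>> {"name": "step_arm", "arguments": {"series": [0.72,0,-0.025,0.3,0,0.72,0,-0.025,0.6,0,0.72,0,-0.025,0.6,0,0.72,0,-0.025,0.6,0]}}

```text
time: 2.75
tcp_pos: [0.5453, 0.0844, 0.0551]
eef_rot: [0.0, 1.0, -0.001, 0.001]
ft_force: [0.1, 0.4, 1.0]
width: 0.0616
grasp_force: 0.0
```

>>> {"name": "step_arm", "arguments": {"series": [0.72,0,0,0.02,0,0.72,0,0,0.04,0,0.72,0,0,0.06,0,0.72,0,0,0.08,0,0.72,0,0,0.1,0,0.72,0,0,0.1,0]}}

```text
time: 3.35
tcp_pos: [0.5437, 0.0856, 0.0408]
eef_rot: [0.0, 1.0, 0.0, -0.001]
ft_force: [-0.3, 0.3, -0.3]
width: 0.0613
grasp_force: 0.0
```

>>> {"name": "step_arm", "arguments": {"series": [0.72,0,0,0.015,0,0.72,0,0,0.03,0,0.72,0,0,0.045,0,0.72,0,0,0.045,0,0.72,0,0,0.045,0]}}

```text
time: 3.85
tcp_pos: [0.5441, 0.0856, 0.0358]
eef_rot: [0.0, 1.0, 0.0, -0.0]
ft_force: [-0.1, -0.7, 0.7]
width: 0.061
grasp_force: 0.0
```

>>> {"name": "step_arm", "arguments": {"series": [0.72,0,0,0.015,0,0.72,0,0,0.03,0,0.72,0,0,0.04,0,0.72,0,0,0.04,0,0.72,0,0,0.04,0]}}

```text
time: 4.35
tcp_pos: [0.5445, 0.0854, 0.0314]
eef_rot: [0.0, 1.0, 0.0, 0.0]
ft_force: [0.2, -1.4, 2.5]
width: 0.0613
grasp_force: 1.6
```

>>> {"name": "step_arm", "arguments": {"series": [0.72,0,0,0.02,0,0.72,0,0,0.04,0,0.72,0,0,0.04,0,0.72,0,0,0.04,0]}}

```text
time: 4.75
tcp_pos: [0.5445, 0.0845, 0.0268]
eef_rot: [0.001, 1.0, 0.0, 0.0]
ft_force: [-0.2, -4.1, 6.9]
width: 0.0613
grasp_force: 3.3
```

>>> {"name": "step_arm", "arguments": {"series": [0.72,0,0,0.015,0,0.72,0,0,0.03,0,0.72,0,0,0.03,0,0.72,0,0,0.03,0]}}

```text
time: 5.15
tcp_pos: [0.5449, 0.0841, 0.0239]
eef_rot: [0.001, 1.0, 0.001, 0.0]
ft_force: [-2.2, -6.8, 10.5]
width: 0.0614
grasp_force: 4.7
```

Run:
```python
from h import *
S=state();p,d=optics.capture("wrist"); np.savez("w2.npz",p=p,d=d,pos=S["tcp_pos"],q=S["eef_rot"]); print(S["tcp_pos"])
p2,_=optics.capture("scene")
a=cv2.resize(p[60:360,160:480,::-1],(560,525)); b=cv2.resize(p2[220:320,235:360,::-1],(240,192))
b=cv2.copyMakeBorder(b,0,333,0,0,cv2.BORDER_CONSTANT); cv2.imwrite("pics/w2.png",np.hstack([a,b]))
```

```text
[0.54490589 0.08411109 0.0239305 ]
```

View pics/w2.png

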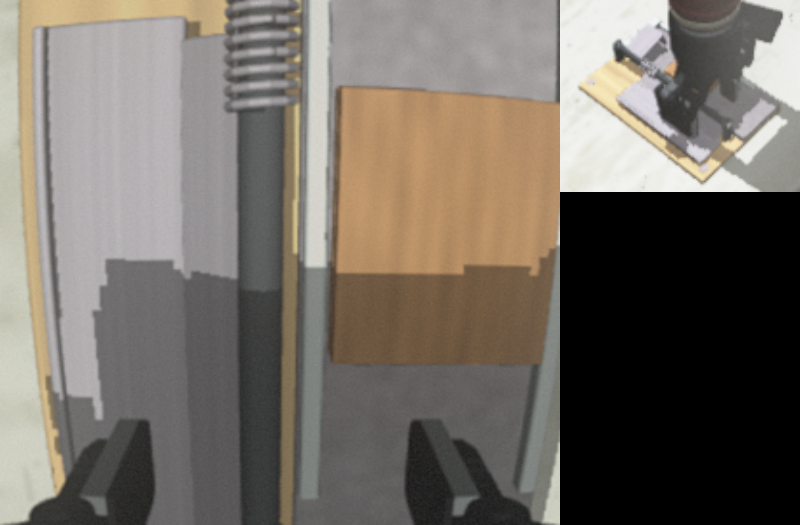

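The left fingertip is on the bar at (130,430) crop px. The right one is between the rails behind the coupon, whose near edge is at row 362. I'll check the bar's slope from the depth.

```bash
cat >> h.py <<'E'
def wcloud(W):
    d=W["d"].astype(float);c=optics.calibration("wrist");v,u=np.mgrid[0:480,0:640]
    a=np.stack([u-c["cx"],v-c["cy"]],-1);r=np.hypot(a[...,0],a[...,1])+1e-9;th=r/c["fx"]
    k=np.tan(th)/r*d
    P=np.stack([a[...,0]*k,a[...,1]*k,d],-1);M=c["mount"];Rw=R.from_quat(W["q"][[1,2,3,0]]).as_matrix()
    return (P@M[:3,:3].T+M[:3,3])@Rw.T+W["pos"]
E
python3 - <<'E'
from h import *
for n in("w1","w2"):
    P=wcloud(np.load(n+".npz")).reshape(-1,3)
    B=P[(P[:,0]>.58)&(P[:,0]<.635)&(P[:,1]>.107)&(P[:,1]<.134)&(P[:,2]<.06)]
    s=np.polyfit(B[:,1]-.123,B[:,2],1); print(n,len(B),"slope,z",s.round(4))
    C=P[(P[:,0]>.58)&(P[:,0]<.62)&(P[:,1]>.03)&(P[:,1]<.065)&(P[:,2]<.06)]; print("coupon top",np.median(C[:,2]).round(4))
    F=P[(P[:,0]>.655)&(P[:,0]<.675)&(P[:,1]>.045)&(P[:,1]<.07)&(P[:,2]<.08)]; print("foot arm top",len(F),np.median(F[:,2]) if len(F) else 0)
E
```

```text
w1 3917 slope,z [0.1964 0.0304]
coupon top 0.0256
foot arm top 1464 0.039177128529121384
w2 9464 slope,z [-0.0834  0.0206]
coupon top 0.0256
foot arm top 3129 0.04655262577454178
```

>>> {"name": "step_arm", "arguments": {"series": [0.72,0,0,0.01,0,0.72,0,0,0.01,0,0.72,0.04,0,0.01,0,0.72,0.08,0,0.01,0,0.72,0.12,0,0.01,0,0.72,0.16,0,0.01,0,0.72,0.2,0,0.01,0,0.72,0.24,0,0.01,0,0.72,0.28,0,0.01,0,0.72,0.28,0,0.01,0]}}

```text
time: 6.25
tcp_pos: [0.574, 0.0871, 0.0227]
eef_rot: [-0.001, 1.0, 0.0, -0.005]
ft_force: [-12.0, 1.6, 20.6]
width: 0.0615
grasp_force: 10.0
```

>>> {"name": "step_arm", "arguments": {"series": [0.72,0,0,-0.007,0,0.72,0.04,0,-0.007,0,0.72,0.08,0,-0.007,0,0.72,0.12,0,-0.007,0,0.72,0.16,0,-0.007,0,0.72,0.2,0,-0.007,0,0.72,0.2,0,-0.007,0]}}

```text
time: 6.95
tcp_pos: [0.5996, 0.087, 0.0229]
eef_rot: [-0.001, 1.0, 0.0, -0.003]
ft_force: [-7.3, 0.7, 12.4]
width: 0.0616
grasp_force: 6.4
```

Run:
```python
from h import *
S=state();p,d=optics.capture("wrist"); np.savez("w3.npz",p=p,d=d,pos=S["tcp_pos"],q=S["eef_rot"]); print(S["tcp_pos"],S["ft_force"])
cv2.imwrite("pics/w3.png",cv2.resize(p[0:360,140:500,::-1],(600,600)))
P=wcloud(np.load("w3.npz")).reshape(-1,3)
B=P[(P[:,0]>.60)&(P[:,0]<.635)&(P[:,1]>.107)&(P[:,1]<.134)&(P[:,2]<.06)]
print("slope",np.polyfit(B[:,1]-.123,B[:,2],1).round(4))
```

```text
[0.5995863  0.08695329 0.02293987] [-7.3289338   0.67180252 12.43942038]
slope [0.1249 0.0283]
```

View pics/w3.png

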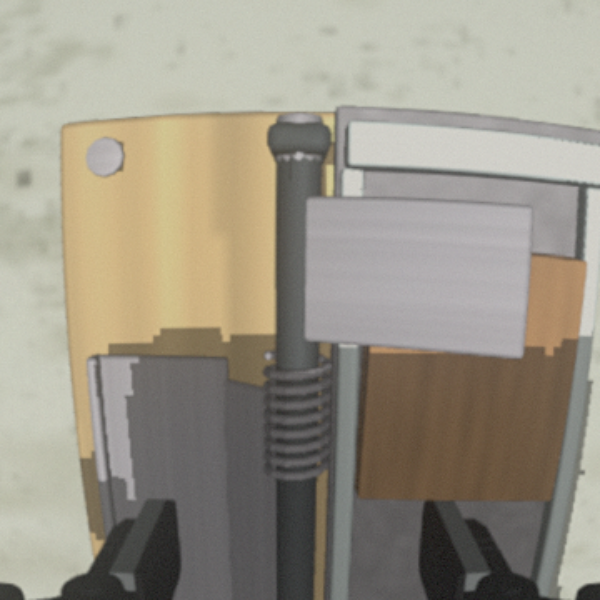

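The coupon is now under the raised foot. Its far edge is at (555,258) px, short of the stop face at about row 183, and its near edge is at the fingertip, row 498. About 15 mm is left.

>>> {"name": "step_arm", "arguments": {"series": [0.72,0.03,0,0,0,0.72,0.06,0,0,0,0.72,0.09,0,0,0,0.72,0.09,0,0,0]}}

```text
time: 7.4
tcp_pos: [0.6103, 0.087, 0.023]
eef_rot: [-0.001, 1.0, 0.0, -0.003]
ft_force: [-7.2, 2.2, 12.0]
width: 0.0615
grasp_force: 6.3
```

>>> {"name": "step_arm", "arguments": {"series": [0.72,0.015,0,0,0,0.72,0.03,0,0,0,0.72,0.03,0,0,0]}}

```text
time: 7.7
tcp_pos: [0.6105, 0.087, 0.0228]
eef_rot: [-0.001, 1.0, 0.001, -0.007]
ft_force: [-15.3, 0.5, 19.2]
width: 0.0613
grasp_force: 9.5
```

Run:
```python
from h import *
S=state();p,d=optics.capture("wrist"); np.savez("w4.npz",p=p,d=d,pos=S["tcp_pos"],q=S["eef_rot"]); print(S["tcp_pos"],S["ft_force"],S["wrist_torque"])
cv2.imwrite("pics/w4.png",cv2.resize(p[0:360,140:500,::-1],(600,600)))
```

```text
[0.61052849 0.08698107 0.02275403] [-15.30132406   0.50358754  19.1848478 ] [0.7621739  2.51416646 0.46237338]
```

View pics/w4.png

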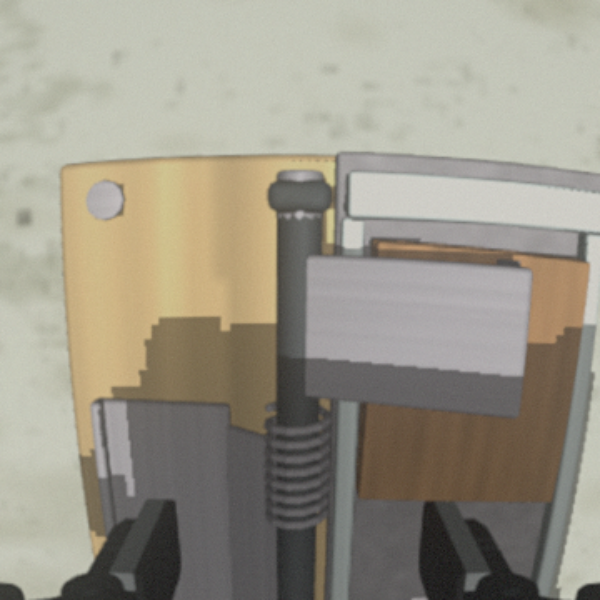

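Run:
```python
from h import *
W=np.load("w4.npz");f=lambda *a:(np.array(a)*.6+[140,0])
g=lambda z,*a:(wrist_world(f(*a),z,W["pos"],W["q"])*1000).round(1).tolist()
print("stop face L,R",g(.026,(350,217),(580,233)))
print("coupon far L,M,R",g(.026,(380,241),(510,254),(585,262)))
print("coupon near L,R",g(.026,(360,498),(552,500)))
print("rail tops inner L",g(.022,(360,235),(350,560)),"R",g(.022,(583,330),(548,540)))
P=wcloud(W).reshape(-1,3)
for y in(.105,.115,.12,.125,.13): 
    B=P[(abs(P[:,1]-y)<.002)&(P[:,0]>.63)&(P[:,0]<.64)&(P[:,2]<.06)]; print(y,np.median(B[:,2]).round(4))
F=P[(P[:,0]>.65)&(P[:,0]<.675)&(P[:,1]>.045)&(P[:,1]<.07)&(P[:,2]<.08)]; print("foot arm top",np.median(F[:,2]))
Q=P[(P[:,0]>.63)&(P[:,0]<.645)&(P[:,1]>.03)&(P[:,1]<.065)&(P[:,2]<.06)]; print("coupon top",np.median(Q[:,2]))
```

```text
stop face L,R [[688.2, 77.3, 26.0], [687.4, 25.6, 26.0]]
coupon far L,M,R [[683.2, 70.9, 26.0], [681.6, 42.2, 26.0], [681.0, 23.9, 26.0]]
coupon near L,R [[624.5, 73.6, 26.0], [622.6, 25.1, 26.0]]
rail tops inner L [[684.3, 74.7, 22.0], [604.9, 74.9, 22.0]] R [[664.7, 20.9, 22.0], [608.7, 22.1, 22.0]]
0.105 0.0217
0.115 0.0206
0.12 0.0201
0.125 0.0196
0.13 0.0191
foot arm top 0.04861924661519815
coupon top 0.025588913842580142
```

The coupon is 5–6 mm short of the stop, and the press on the bar has risen to 19 N, so the fingertip is sticking. I'll ease the press slightly, centre the pusher and go on.

>>> {"name": "step_arm", "arguments": {"series": [0.72,0,0,-0.008,0,0.72,0,0.015,-0.008,0,0.72,0.015,0.02,-0.008,0,0.72,0.03,0.02,-0.008,0,0.72,0.03,0.02,-0.008,0]}}

```text
time: 8.25
tcp_pos: [0.6161, 0.0849, 0.0232]
eef_rot: [-0.001, 1.0, -0.0, -0.005]
ft_force: [-10.1, 2.8, 12.0]
width: 0.0616
grasp_force: 7.0
```

>>> {"name": "step_arm", "arguments": {"series": [0.72,0.015,0,0,0,0.72,0.03,0,0,0,0.72,0.03,0,0,0,0.72,0.03,0,0,0]}}

```text
time: 8.65
tcp_pos: [0.6162, 0.0849, 0.0231]
eef_rot: [-0.001, 1.0, -0.0, -0.009]
ft_force: [-16.2, 2.2, 18.2]
width: 0.0616
grasp_force: 10.7
```

Run:
```python
from h import *
S=state();p,d=optics.capture("wrist"); np.savez("w5.npz",p=p,d=d,pos=S["tcp_pos"],q=S["eef_rot"]); print(S["tcp_pos"],S["ft_force"],S["wrist_torque"])
cv2.imwrite("pics/w5.png",cv2.resize(p[90:330,300:500,::-1],(500,600),interpolation=cv2.INTER_CUBIC))
P=wcloud(np.load("w5.npz")).reshape(-1,3)
for y in(.115,.125,.13): 
    B=P[(abs(P[:,1]-y)<.002)&(P[:,0]>.634)&(P[:,0]<.64)&(P[:,2]<.06)]; print(y,np.median(B[:,2]).round(4))
```

```text
[0.61620621 0.08493705 0.02311437] [-16.23977189   2.15949619  18.20704764] [0.65958952 2.71173393 0.08086051]
0.115 0.0208
0.125 0.0197
0.13 0.0192
```

View pics/w5.png

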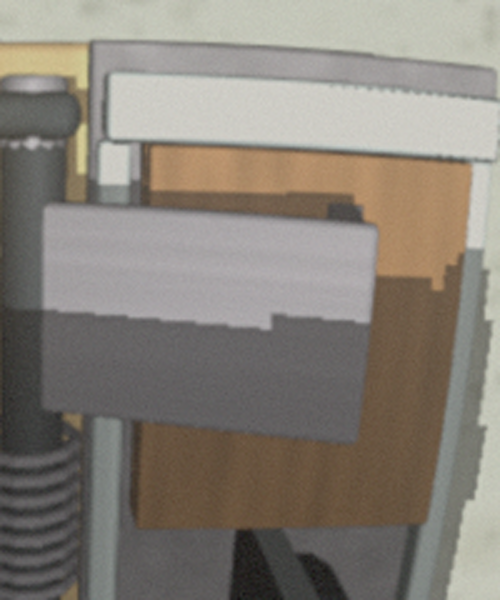

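The coupon's far edge now meets the stop face along rows 143–160, so it is home, with the bar still fully down. I'll draw the pusher back first, then let the bar up slowly.

>>> {"name": "step_arm", "arguments": {"series": [0.72,-0.03,0,0,0,0.72,-0.06,0,0,0,0.72,-0.08,0,0,0,0.72,-0.08,0,0,0]}}

```text
time: 9.1
tcp_pos: [0.6151, 0.0843, 0.0243]
eef_rot: [-0.001, 1.0, -0.0, 0.002]
ft_force: [0.7, 3.8, 5.2]
width: 0.0616
grasp_force: 2.5
```

Run:
```python
from h import *
S=state();p,d=optics.capture("wrist"); np.savez("w6.npz",p=p,d=d,pos=S["tcp_pos"],q=S["eef_rot"]); print(S["tcp_pos"],S["ft_force"])
cv2.imwrite("pics/w6.png",cv2.resize(p[90:330,300:500,::-1],(500,600),interpolation=cv2.INTER_CUBIC))
```

```text
[0.61511794 0.08428419 0.02431699] [0.74045975 3.82871667 5.16304781]
```

View pics/w6.png

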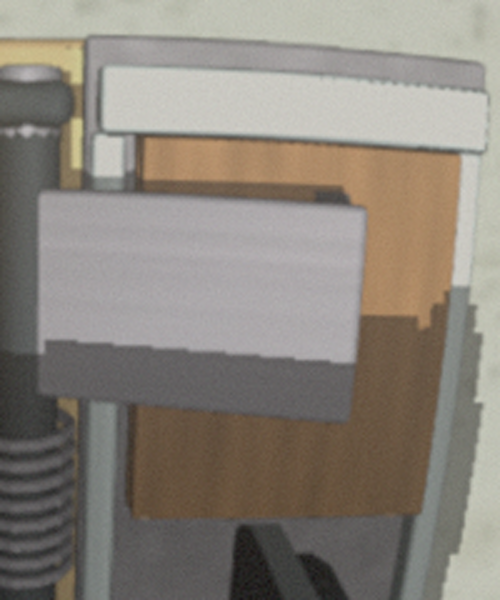

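The coupon stays against the stop and the finger has just left its near edge. I'll go back a little more, then lift slowly.

>>> {"name": "step_arm", "arguments": {"series": [0.72,-0.03,0,0,0,0.72,-0.05,0,0,0,0.72,-0.05,0,-0.02,0,0.72,-0.05,0,-0.04,0,0.72,-0.05,0,-0.06,0,0.72,-0.05,0,-0.08,0,0.72,-0.05,0,-0.11,0,0.72,-0.05,0,-0.15,0,0.72,-0.05,0,-0.3,0,0.72,-0.05,0,-0.6,0,0.72,-0.05,0,-0.9,0,0.72,-0.05,0,-0.9,0]}}

```text
time: 10.35
tcp_pos: [0.6126, 0.0833, 0.1385]
eef_rot: [-0.0, 1.0, 0.0, 0.006]
ft_force: [1.6, 0.5, 1.7]
width: 0.0614
grasp_force: 0.0
```

Run:
```python
from h import *
S=state();p,d=optics.capture("wrist"); np.savez("w7.npz",p=p,d=d,pos=S["tcp_pos"],q=S["eef_rot"]); print(S["time"],S["tcp_pos"],S["ft_force"])
cv2.imwrite("pics/w7.png",cv2.resize(p[60:360,200:460,::-1],(520,600),interpolation=cv2.INTER_CUBIC))
P=wcloud(np.load("w7.npz")).reshape(-1,3)
B=P[(P[:,0]>.58)&(P[:,0]<.635)&(P[:,1]>.107)&(P[:,1]<.134)&(P[:,2]<.06)]
print("slope",np.polyfit(B[:,1]-.123,B[:,2],1).round(4))
```

```text
10.35 [0.61255086 0.08328988 0.13845375] [1.56284586 0.54582071 1.66554867]
slope [0.009  0.0238]
```

View pics/w7.png

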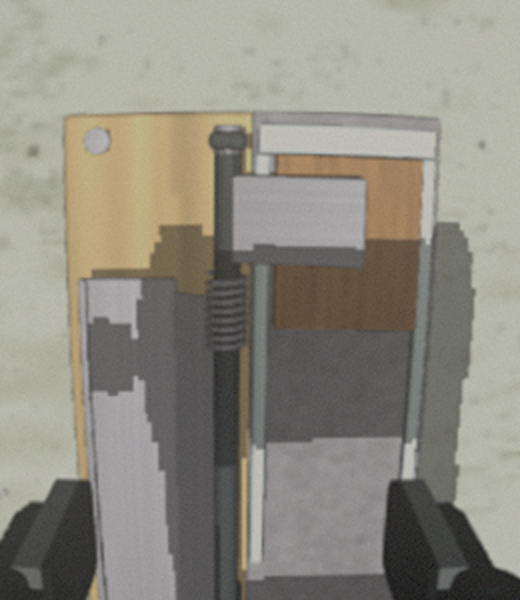

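The picture shows the coupon flat against the stop at (275-420, 155-330) px. The foot clamps it (bar slope about 0, so clip ≈ 0.2 rad), and the gripper is well clear.

```bash
python3 -c "
from station import workorder
print(workorder.hand_in())"
```

```text
the job is handed in; nothing more can be done
None
```

I pushed the coupon fully home against the end stop with the bar held down, then let the bar up so the foot clamps it, and handed the job in about 10 s into the 38 s allowed; the hand-in returned no verdict.

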